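# Turn a biscuit mould plate over against the bench fence

## Task

The white biscuit mould plate lies with its bone moulds facing down. Push it up against the low metal fence so that it stands steeply on edge, touching the fence, then tip it over so that it ends lying flat on the table just in front of the fence with its bone moulds facing up. Leave the other things on the table where they are.

Things in the scene. Friction and masses are not known exactly. Their poses are not given: they have to be found in the camera images.
- plate_center (a point): centre of the loose white plastic mould plate, 150 mm long (its x) x 56 mm wide (its y) x 16 mm thick (its z), 0.10 to 0.18 kg. Its z axis points out of the plain back; the other face has a 4 mm rim, two cross bars and three bone-shaped stamps. It starts flat on the table, plain back up (z up), at least 85 mm in front of the fence, one end roughly towards it; its ends look alike and either may be handled
- fence: a metal fence fixed to the table: an upright leaf 220 mm long (along its y), 80 mm high and 8 mm thick. Origin at the foot of the middle of its front face (table height); its x axis points into the fence, square to the front face, away from the plate; z up. Front side is -x. Behind the leaf, a foot 6 mm high reaches to x = 68 mm and two gussets 61 mm high reach to x = 30 mm. Both it and the plate are placed anew each time
- biscuit_a: a loose bone-shaped biscuit, 60 x 34 x 11 mm, near the foot of the fence; a bystander, its origin at table height; not to be disturbed
- biscuit_b: a loose bone-shaped biscuit, 60 x 34 x 11 mm; a bystander, its origin at table height; not to be disturbed
- scraper: a bench scraper lying flat, about 90 x 120 mm and 22 mm high; a bystander, its origin at table height; not to be disturbed
- jar: a glass jar with a steel cap, 64 mm across, 110 mm high; a bystander, its origin at table height; not to be disturbed
- cup: a steel cup, 76 mm across, 75 mm high; a bystander, its origin at table height; not to be disturbed
- brush: a pastry brush lying on the table; a bystander, its origin at table height; not to be disturbed
- cutter: a small white box-shaped biscuit cutter with a round knob, 34 x 70 x 40 mm; a bystander, its origin at table height; not to be disturbed
- plate: the same plate as a body (origin at the centre of its moulded face; axes as above)
Things that resemble listed ones, but are neither listed nor needed, are in the scene too. What is shaped like the plate but blue or yellow is not meant.

How it is judged:
By the outcome, as a careful person would: the job done as asked, in the order asked, and still so for the second after the job is handed in, with the robot touching nothing.
It also fails if it takes over 58 s, if anything falls off the work surface, if the arm or the gripper's body presses on something with over 40 N, if the wrist force passes 120 N, or if a joint passes its speed limit or range.

## Robot

A 6-joint arm with a two-finger parallel gripper is mounted at the origin on the work surface. World frame = base frame: x ahead of the robot, y to its left, z up, the work surface at z = 0. Lengths are in mm, angles in degrees, forces in N, time in s.
With the tool pointing down it reaches from about 275 to 850 mm from the base axis. Payload 19 kg.
Tool frame: the origin (TCP) lies midway between the tips of the shut fingers; the grasp point (between the pads) lies 19 mm behind it; z points along the fingers, x is the direction in which the jaws open and shut, and the axes are right-handed (so a half turn about z gives the same grasp; the last joint's range is limited). The gripper opens to 85 mm and grips with 20 to 120 N. Pads are 22 mm wide; open, the fingers measure 114 mm over their backs; the gripper's body (76 mm by 85 mm) begins 54 mm behind the grasp point. The pads swing forward as they close: fully open they stand 13 mm farther back than shut.
Start: joints at [-73.969, 8.623, 82.357, -0, 89.026, -7.678], TCP at [231.174, -526.449, 231.267] pointing down, gripper open.
Joint ranges: [-160.23, 160.23], [-39.13, 120.54], [6.94, 153.29], [-79.49, 259.48], [9.18, 160.14], [-161.06, 161.06]. Speed limits (degrees/s): [108.29, 108.29, 127.2, 172.46, 172.46, 172.46].

## Interface

Orientations are given as [roll, pitch, yaw] about the fixed x, y, z axes, in that order (R = Rz(yaw) Ry(pitch) Rx(roll)).
In Python, from rig import * gives the robot as it stands.
- The arm moves only by the tool arm_command, never from a script. Its argument "increments" is a list of rows, each an object of numbers: "ax", "ay", "az": the turn, a rotation vector about the tool's x, y, z in degrees; "dx", "dy", "dz": the shift along the tool's x, y, z in cm; "claw": the closure, from 0 (fully open) to 1 (shut). A call has 1 to 20 rows; each row is the pose to reach, as a shift and turn from the pose commanded when the call began, along the tool's axes at that moment; what a row does not reach only later rows make up. A row lasts 1/12 s, in which the tool goes at most 41.7 mm and 7.16 degrees, less where a joint would pass 70% of its speed; a pose out of reach is approached as far as the arm can. A call with a gripper value outside its range is refused whole. The fingers move at their own pace and stop on an object; "grip_force" is the grip in N (left out, the last holds). Time passes only in rows, so rows that repeat a pose let the fingers close. It gives the time, the measured TCP pose, the force and the opening at its end, in the units of the state.
- read_state(): the state, without advancing time (a new reading comes with each control period).
- camera(name): name is "side" or "top"; returns the picture (384x512x3 uint8, red, green, blue); there is no depth.
- camera_model(name): a dict with "vfov" (degrees; the focal length in pixels is half the picture's height over the tangent of half this angle, whatever the lens; pixels are square), "cx", "cy" (the principal point, pixels), "T" (4x4, takes a point from camera to world coordinates). Camera axes: x right, y down, z forward; pixel columns grow to the right and rows downward; lengths in mm; the calibration is good to about 2 mm. A picture is of the moment at which its call begins. camera_model takes no time and is no camera call.
- sign_off(): hands the job in, once; it reports no verdict.
Trained networks look in the newest picture that a camera, given by its name, has taken for a name from the list of things; names that differ only in an ending like _2 or _b are one class to them, and where a whole thing is asked for, a point or a joint stands for the part that bears it (a point fixed in the world has none). Each returns a list of dicts, best first, with "confidence" (0 to 1); they miss things now and then, are a little off and sometimes report something else, mostly with a low value. They report only what shows in the picture. A call takes as long as a camera call. They do not tell look-alikes from the thing itself.
- boxes_of(name, camera): "xyz" ([x, y, z] in mm, in world coordinates, good to about 4 mm: the middle of the surface that is visible of it).
The state is a dict: "time": time; "qpos": joint angles; "joint_vel": joint speeds; "joint_torque": joint torques, N m; "tcp_pos": TCP position; "ee_rot": TCP orientation; "ft_force": force on the tool from outside, world axes, zero at the start; "moment": the same for the moment, N m; "finger_gap": finger opening in mm.
Only numpy, scipy, OpenCV 4.12 (cv2) and the standard library are available. Lean on these libraries where they do the work, as an engineer would, in place of code of your own. Each camera call takes 0.05 s, during which the arm holds its last target. There are 200 camera calls.

## Working session

There is one attempt and no reset: what is moved stays moved. The work goes in short steps, Python scripts to look and compute and a tool call to move; the robot and the scene stay as the last step left them, time stands still between calls to the robot, and variables do not carry over. Pictures are saved under pics/ and viewed, about 8 in all and at most 12, crops included, and the job is handed in when it is done.

Besides the shell and the picture viewer there is one more tool, called after "Emit:" in YAML: its name, and indented under it one key for each argument. arm_command: Moves the arm, as the interface text tells. Its arguments: {"type":"object","properties":{"increments":{"type":"array"},"grip_force":{"type":"number"}},"required":["increments"]}

```bash
mkdir -p pics; ls; cat > h.py <<'E'
from rig import *
import numpy as np, cv2
from scipy.spatial.transform import Rotation as R
def px2w(cam,u,v,z=0.):
    m=camera_model(cam);T=np.array(m["T"]);f=192/np.tan(np.radians(m["vfov"]/2))
    d=T[:3,:3]@np.array([(u-m["cx"])/f,(v-m["cy"])/f,1.]);o=T[:3,3]
    return o+d*(z-o[2])/d[2]
def w2px(cam,p):
    m=camera_model(cam);T=np.array(m["T"]);f=192/np.tan(np.radians(m["vfov"]/2))
    q=T[:3,:3].T@(np.array(p,float)-T[:3,3]);return np.round([m["cx"]+f*q[0]/q[2],m["cy"]+f*q[1]/q[2]],1)
E
python3 - <<'E'
from h import *
np.set_printoptions(precision=1,suppress=True)
a=camera("top");b=camera("side")
cv2.imwrite("pics/top0.png",cv2.resize(a[:,:,::-1],(800,600),interpolation=cv2.INTER_CUBIC));cv2.imwrite("pics/side0.png",cv2.resize(b[:,:,::-1],(800,600),interpolation=cv2.INTER_CUBIC))
for c in("top","side"):
    m=camera_model(c);print(c,m["vfov"],m["cx"],m["cy"],np.array(m["T"]))
    for n in("plate","fence","biscuit_a","scraper","jar","cup","brush","cutter"):
        for d in boxes_of(n,c):print(n,np.array(d["xyz"]),round(d["confidence"],2),w2px(c,d["xyz"]))
print(read_state())
E
```

```text
pics
top 51.658725941914156 250.2239215667498 191.0348204503605 [[  0.   -1.    0.1 390.8]
 [ -1.   -0.   -0.  -12.4]
 [  0.   -0.1  -1.  955. ]
 [  0.    0.    0.    1. ]]
plate [280.4 199.8  17.1] 0.95 [155.1 287.1]
plate [431.2  32.5  13.7] 0.63 [229.  222.9]
plate [ 318.6 -188.8   13.7] 0.59 [322.8 272.7]
plate [ 456.6 -184.7   26.7] 0.53 [321.6 213.2]
fence [662.8  95.8   8.5] 0.87 [205.4 127.9]
biscuit_a [ 561.8 -162.    11.4] 0.72 [310.8 170. ]
biscuit_a [572.3 172.7  10. ] 0.61 [172.4 163.6]
scraper [455.5 309.6   9.4] 0.64 [113.  210.9]
jar [ 662.2 -102.4  112.8] 0.75 [290.7 116.3]
cup [593.8 290.9  43.6] 0.83 [119.5 151. ]
brush [ 621.4 -235.8   15.6] 0.83 [341.4 145.9]
cutter [ 456.5 -184.6   31.1] 0.84 [322.  213.1]
side 43.86949686660067 258.4681781904973 194.49242589707129 [[  -0.7   -0.4    0.6 -120. ]
 [  -0.7    0.4   -0.6  643. ]
 [  -0.    -0.8   -0.6  760.8]
 [   0.     0.     0.     1. ]]
plate [430.3  40.3  12.5] 0.62 [276.1 234.9]
plate [269.9 211.4  17.2] 0.59 [277.3 316. ]
fence [649.4 112.1  42.7] 0.69 [190.3 198.8]
biscuit_a [574.5 178.8  10.7] 0.52 [189.9 236.2]
biscuit_a [ 558.6 -157.8   11.8] 0.45 [290.8 176.6]
scraper [447.7 311.5  10.1] 0.55 [178.7 298.3]
jar [662.1 -83.7  71.6] 0.69 [243.5 154.8]
cup [580.6 278.8  49. ] 0.63 [150.3 244.8]
brush [ 615.  -232.9   13.8] 0.79 [293.3 157. ]
cutter [ 460.4 -158.2   25.9] 0.68 [319.9 187.2]
{'time': 0.9, 'qpos': array([-74. ,   8.6,  82.4,   0. ,  89. ,  -7.7]), 'joint_vel': array([-0. ,  0. ,  0. ,  0. , -0. ,  0.1]), 'joint_torque': array([  0. , -71.3, -57.1,   0. ,   0. ,   0. ]), 'tcp_pos': array([ 231.2, -526.5,  231.3]), 'ee_rot': array([-180. ,    0. ,  -66.3]), 'ft_force': array([-0.2, -0.7,  0.1]), 'moment': array([ 0., -0.,  0.]), 'finger_gap': 85.13321707391555}
```

View pics/top0.png

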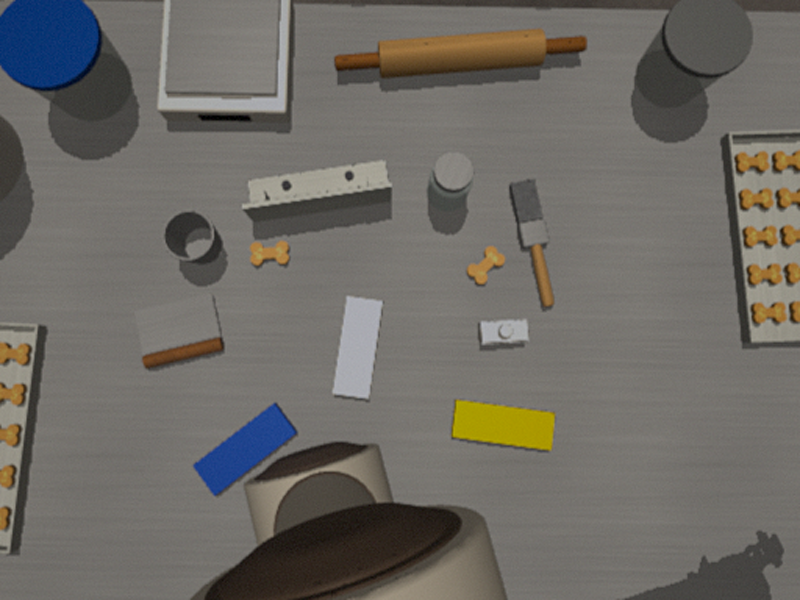

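View pics/side0.png

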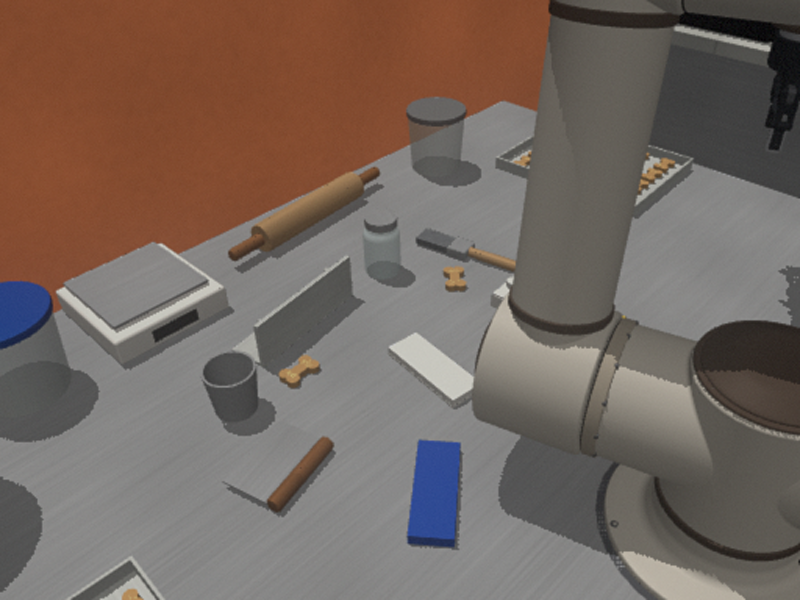

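The white plate is at about (358,347) in the top view and the blue (246,448) and yellow (503,425) ones are look-alikes. The small white cutter is at (504,332). The white 150x56 bar fits the description. The fence is at (318,190), biscuit_a at (270,253) and the cup at (192,237). I'll confirm the plate and measure it along with the fence in one enlarged crop.

```bash
python3 - <<'E'
from h import *
np.set_printoptions(precision=1,suppress=True)
a=camera("top")
cv2.imwrite("pics/crop1.png",cv2.resize(a[95:265,140:270,::-1],None,fx=3.5,fy=3.5,interpolation=cv2.INTER_CUBIC))
m=np.zeros(a.shape[:2],np.uint8);s=a[180:262,200:255].astype(int)
m[180:262,200:255]=(s.min(2)>150)*255
c=max(cv2.findContours(m,0,1)[0],key=cv2.contourArea);r=cv2.minAreaRect(c);b=cv2.boxPoints(r)
w=np.array([px2w("top",u,v,16) for u,v in b]);print(r,w,w.mean(0));print([np.linalg.norm(w[i]-w[i-1]) for i in range(4)])
E
```

```text
((228.5299835205078, 221.79000854492188), (23.05168342590332, 62.225399017333984), 8.130102157592773) [[365.   69.1  16. ]
 [510.6  52.   16. ]
 [503.6  -2.5  16. ]
 [358.2  15.6  16. ]] [434.4  33.5  16. ]
[np.float64(53.9559107246814), np.float64(146.62831097052043), np.float64(55.0057436908728), np.float64(146.5265621281238)]
```

View pics/crop1.png

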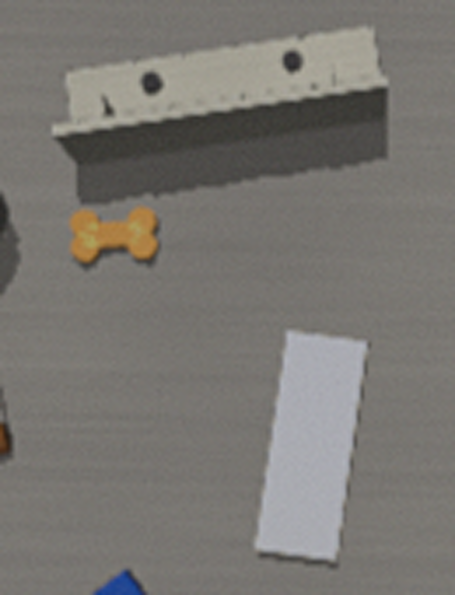

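The crop confirms the plain white bar, corners (287,331),(366,342),(337,562),(257,548), is the plate, back up. The fence's leaf top front edge runs (53,133)–(387,88), and its foot runs about (77,162)–(387,120).

```bash
python3 - <<'E'
from h import *
np.set_printoptions(precision=1,suppress=True)
g=lambda x,y,z:px2w("top",140+(x+.5)/3.5-.5,95+(y+.5)/3.5-.5,z)
T=np.array([g(54,134,80),g(387,90,80)]);B=np.array([g(77,162,0),g(387,121,0)])
for X in(T,B):
    d=X[0]-X[1];print(X,np.linalg.norm(d),np.degrees(np.arctan2(-d[0],d[1])),X.mean(0))
for z in(5,11):print(g(70,215,z),g(157,262,z))
# side view : leaf front foot corners in 800 px
k=.64
for u,v,z in((258,367,0),(352,296,0),(257,325,80),(350,259,80)):print(px2w("side",u*k,v*k,z))
E
```

```text
[[628.6 200.9  80. ]
 [661.6 -13.7  80. ]] 217.1309695302118 8.733513925932575 [645.1  93.6  80. ]
[[630.4 203.3   0. ]
 [663.8 -14.2   0. ]] 220.06559497004272 8.710792709977135 [647.1  94.6   0. ]
[591.4 205.4   5. ] [559.2 143.8   5. ]
[590.1 204.1  11. ] [558.1 142.8  11. ]
[631.1 209.5   0. ]
[658.2  -8.6   0. ]
[626.2 201.3  80. ]
[652.5  -5.6  80. ]
```

```bash
cat >> h.py <<'E'
def Rt(mode,al,psi):
    a,p=np.radians([al,psi]);f=np.array([np.cos(p),np.sin(p),0]);k=np.array([0,0,1.]);w=np.cross(k,f)
    z=np.cos(a)*f-np.sin(a)*k
    x=-w if mode=="side" else np.sin(a)*f+np.cos(a)*k
    return np.c_[x,np.cross(z,x),z]
def cur():
    s=read_state();return np.array(s["tcp_pos"]),R.from_euler("xyz",s["ee_rot"],degrees=True).as_matrix(),s
def rel(pos,mode,al,psi,base=None):
    p0,R0=base if base else cur()[:2]
    Rn=Rt(mode,al,psi);rv=np.degrees(R.from_matrix(R0.T@Rn).as_rotvec());d=R0.T@(np.array(pos)-p0)/10
    print(dict(zip("ax ay az dx dy dz".split(),np.r_[rv,d].round(2).tolist())),"rows",round(max(np.linalg.norm(d)/4.17,np.linalg.norm(rv)/7.16),1))
F=np.array([646.,95.,0]);PSI=8.7
def fw(x,y,z):
    c,s=np.cos(np.radians(PSI)),np.sin(np.radians(PSI));return F+np.array([c*x-s*y,s*x+c*y,z])
def tofence(p):
    c,s=np.cos(np.radians(PSI)),np.sin(np.radians(PSI));d=np.array(p)-F;return np.array([c*d[0]+s*d[1],-s*d[0]+c*d[1],d[2]])
E
python3 -c "
from h import *
rel([464,30,150],'side',90,-6.7)
rel([464,30,150],'side',125,-6.7,(np.array([464,30,150]),Rt('side',90,-6.7)))"
```

```text
{'ax': 0.0, 'ay': 0.01, 'az': 30.41, 'dx': -41.59, 'dy': -43.69, 'dz': 8.13} rows 14.6
{'ax': -35.0, 'ay': -0.0, 'az': -0.0, 'dx': 0.0, 'dy': 0.0, 'dz': 0.0} rows 4.9
```

Emit:
arm_command:
  increments:
    - {"az": 30.4,"dx": -41.6,"dy": -43.7,"dz": 3}
    - {"az": 30.4,"dx": -41.6,"dy": -43.7,"dz": 3}
    - {"az": 30.4,"dx": -41.6,"dy": -43.7,"dz": 3}
    - {"az": 30.4,"dx": -41.6,"dy": -43.7,"dz": 3}
    - {"az": 30.4,"dx": -41.6,"dy": -43.7,"dz": 3}
    - {"az": 30.4,"dx": -41.6,"dy": -43.7,"dz": 3}
    - {"az": 30.4,"dx": -41.6,"dy": -43.7,"dz": 3}
    - {"az": 30.4,"dx": -41.6,"dy": -43.7,"dz": 3}
    - {"az": 30.4,"dx": -41.6,"dy": -43.7,"dz": 3}
    - {"az": 30.4,"dx": -41.6,"dy": -43.7,"dz": 3}
    - {"az": 30.4,"dx": -41.6,"dy": -43.7,"dz": 3}
    - {"az": 30.4,"dx": -41.6,"dy": -43.7,"dz": 3}
    - {"az": 30.4,"dx": -41.6,"dy": -43.7,"dz": 3}
    - {"az": 30.4,"dx": -41.6,"dy": -43.7,"dz": 3}
    - {"az": 30.4,"dx": -41.6,"dy": -43.7,"dz": 6}
    - {"az": 30.4,"dx": -41.6,"dy": -43.7,"dz": 8.1}
    - {"az": 30.4,"dx": -41.6,"dy": -43.7,"dz": 8.1}
    - {"az": 30.4,"dx": -41.6,"dy": -43.7,"dz": 8.1}

```text
invalid input
```

Emit:
arm_command:
  increments:
    - {"ax": -35}
    - {"ax": -35}
    - {"ax": -35}
    - {"ax": -35}
    - {"ax": -35}
    - {"ax": -35}
    - {"ax": -35}

```text
invalid input
```

```bash
python3 -c "
from h import *
np.set_printoptions(precision=2,suppress=True)
p,r,s=cur();print(s);print(r)"
```

```text
{'time': 0.95, 'qpos': array([-73.97,   8.62,  82.36,   0.  ,  89.03,  -7.68]), 'joint_vel': array([-0.04,  0.01,  0.03,  0.01, -0.07,  0.01]), 'joint_torque': array([ -0.  , -71.28, -57.11,  -0.  ,   0.  ,  -0.  ]), 'tcp_pos': array([ 231.15, -526.45,  231.28]), 'ee_rot': array([-180.  ,    0.  ,  -66.29]), 'ft_force': array([-0.14, -0.46,  0.49]), 'moment': array([-0.02, -0.  , -0.02]), 'finger_gap': 85.8147214736502}
[[ 0.4  -0.92 -0.  ]
 [-0.92 -0.4   0.  ]
 [-0.   -0.   -1.  ]]
```

Emit:
arm_command:
  increments:
    - {"ax": 0,"ay": 0,"az": 30.4,"dx": -41.6,"dy": -43.7,"dz": 3,"claw": 0}
    - {"ax": 0,"ay": 0,"az": 30.4,"dx": -41.6,"dy": -43.7,"dz": 3,"claw": 0}
    - {"ax": 0,"ay": 0,"az": 30.4,"dx": -41.6,"dy": -43.7,"dz": 3,"claw": 0}
    - {"ax": 0,"ay": 0,"az": 30.4,"dx": -41.6,"dy": -43.7,"dz": 3,"claw": 0}
    - {"ax": 0,"ay": 0,"az": 30.4,"dx": -41.6,"dy": -43.7,"dz": 3,"claw": 0}
    - {"ax": 0,"ay": 0,"az": 30.4,"dx": -41.6,"dy": -43.7,"dz": 3,"claw": 0}
    - {"ax": 0,"ay": 0,"az": 30.4,"dx": -41.6,"dy": -43.7,"dz": 3,"claw": 0}
    - {"ax": 0,"ay": 0,"az": 30.4,"dx": -41.6,"dy": -43.7,"dz": 3,"claw": 0}
    - {"ax": 0,"ay": 0,"az": 30.4,"dx": -41.6,"dy": -43.7,"dz": 3,"claw": 0}
    - {"ax": 0,"ay": 0,"az": 30.4,"dx": -41.6,"dy": -43.7,"dz": 3,"claw": 0}
    - {"ax": 0,"ay": 0,"az": 30.4,"dx": -41.6,"dy": -43.7,"dz": 3,"claw": 0}
    - {"ax": 0,"ay": 0,"az": 30.4,"dx": -41.6,"dy": -43.7,"dz": 3,"claw": 0}
    - {"ax": 0,"ay": 0,"az": 30.4,"dx": -41.6,"dy": -43.7,"dz": 3,"claw": 0}
    - {"ax": 0,"ay": 0,"az": 30.4,"dx": -41.6,"dy": -43.7,"dz": 3,"claw": 0}
    - {"ax": 0,"ay": 0,"az": 30.4,"dx": -41.6,"dy": -43.7,"dz": 3,"claw": 0}
    - {"ax": 0,"ay": 0,"az": 30.4,"dx": -41.6,"dy": -43.7,"dz": 8,"claw": 0}
    - {"ax": 0,"ay": 0,"az": 30.4,"dx": -41.6,"dy": -43.7,"dz": 8,"claw": 0}
    - {"ax": 0,"ay": 0,"az": 30.4,"dx": -41.6,"dy": -43.7,"dz": 8,"claw": 0}
  grip_force: 60

```text
time: 2.45
tcp_pos: [462.5, 30.4, 149.2]
ee_rot: [179.7, -0.0, -96.7]
ft_force: [-0.2, 0.3, 1.2]
finger_gap: 85.6
```

```bash
python3 -c "
from h import *
np.set_printoptions(precision=2,suppress=True)
p,r,s=cur();print(s)"
```

```text
{'time': 2.45, 'qpos': array([ -5.78,  -2.09, 103.3 ,  -0.  ,  79.08,  90.87]), 'joint_vel': array([-1.35, -2.11, -3.9 , -0.05,  2.98, -0.  ]), 'joint_torque': array([  2.05, -49.27, -52.39,   0.1 ,  -1.41,   0.11]), 'tcp_pos': array([462.52,  30.38, 149.17]), 'ee_rot': array([179.71,  -0.01, -96.65]), 'ft_force': array([-0.24,  0.33,  1.16]), 'moment': array([-0.01,  0.01,  0.01]), 'finger_gap': 85.6047478542081}
```

Emit:
arm_command:
  increments:
    - {"ax": -35,"ay": 0,"az": 0,"dx": 0,"dy": 0,"dz": 0,"claw": 0}
    - {"ax": -35,"ay": 0,"az": 0,"dx": 0,"dy": 0,"dz": 0,"claw": 0}
    - {"ax": -35,"ay": 0,"az": 0,"dx": 0,"dy": 0,"dz": 0,"claw": 0}
    - {"ax": -35,"ay": 0,"az": 0,"dx": 0,"dy": 0,"dz": 0,"claw": 0}
    - {"ax": -35,"ay": 0,"az": 0,"dx": 0,"dy": 0,"dz": 0,"claw": 0}
    - {"ax": -35,"ay": 0,"az": 0,"dx": 0,"dy": 0,"dz": 0,"claw": 0}

```text
time: 2.95
tcp_pos: [465.0, 28.8, 150.0]
ee_rot: [144.4, 0.0, -96.8]
ft_force: [-0.6, 0.7, -0.9]
finger_gap: 85.0
```

```bash
python3 -c "
from h import *
np.set_printoptions(precision=2,suppress=True)
p,r,s=cur();print(s)
print(np.degrees(np.arcsin(-r[2,2])),r)"
```

```text
{'time': 2.95, 'qpos': array([ -6.21,  22.13,  82.06,   0.39, 111.41,  90.64]), 'joint_vel': array([ 0.6 , -7.08,  5.56, -0.  , -9.51,  0.15]), 'joint_torque': array([  0.98, -85.41, -56.19,   0.18,   7.52,   0.  ]), 'tcp_pos': array([464.95,  28.77, 150.  ]), 'ee_rot': array([144.4 ,   0.01, -96.82]), 'ft_force': array([-0.55,  0.67, -0.94]), 'moment': array([-0.05, -0.33, -0.02]), 'finger_gap': 84.97190051474438}
54.39864881844096 [[-0.12 -0.81 -0.58]
 [-0.99  0.1   0.07]
 [-0.    0.58 -0.81]]
```

```bash
cat > kin.py <<'E'
import numpy as np
S=[([8.623,82.357,89.026],[231.174,-526.449,231.267]),([-2.09,103.3,79.08],[462.52,30.38,149.17]),([22.13,82.06,111.41],[464.95,28.77,150.])]
A=[];b=[]
for q,p in S:
    q2,s=np.radians(q[0]),np.radians(q[0]+q[1]);t=s+np.radians(q[2])
    A+=[[0,np.sin(q2),np.sin(s),np.sin(t)],[1,np.cos(q2),np.cos(s),np.cos(t)]];b+=[np.sqrt(p[0]**2+p[1]**2-76.8**2),p[2]]
x,res,_,_=np.linalg.lstsq(np.array(A),b,rcond=None)
h,L1,L2,t=x
if __name__=="__main__":print("h L1 L2 t",x.round(1),(np.array(A)@x-b).round(1))
def ik(r,z,al):
    a=np.radians(al);wr=r-t*np.cos(a);wz=z+t*np.sin(a)-h
    c=(wr**2+wz**2-L1**2-L2**2)/(2*L1*L2)
    if abs(c)>1:return None
    q3=np.arccos(c);q2=np.arctan2(wr,wz)-np.arctan2(L2*np.sin(q3),L1+L2*np.cos(q3))
    q2,q3=np.degrees([q2,q3]);return np.round([q2,q3,al+90-q2-q3,wr,wz+h],0)
E
python3 - <<'E'
import runpy;runpy.run_path("kin.py",run_name="__main__")
from kin import *
for r,z,als in((470,5,(80,90,110,125,140)),(650,110,(10,30,45,60,75,130)),(600,110,(30,45,60)),(550,80,(20,30,45,60)),(500,60,(20,30,45))):
    for al in als:print(r,z,al,ik(r,z,al))
E
```

```text
h L1 L2 t [ 76.6 536.4 488.5 369.5] [-1.  -2.2  0.6 -1.   1.   3.3]
470 5 80 [ -2. 122.  50. 406. 369.]
470 5 90 [  5. 114.  61. 470. 375.]
470 5 110 [ 18. 100.  81. 596. 352.]
470 5 125 [ 29.  91.  96. 682. 308.]
470 5 140 [ 39.  83. 109. 753. 243.]
650 110 10 [  7. 146. -53. 286. 174.]
650 110 30 [ -4. 135. -10. 330. 295.]
650 110 45 [ -4. 123.  16. 389. 371.]
650 110 60 [  1. 111.  38. 465. 430.]
650 110 75 [  9.  97.  58. 554. 467.]
650 110 130 [ 48.  46. 125. 888. 393.]
600 110 30 [-11. 140.  -9. 280. 295.]
600 110 45 [-10. 128.  16. 339. 371.]
600 110 60 [ -4. 116.  38. 415. 430.]
550 80 20 [ -8. 153. -35. 203. 206.]
550 80 30 [-14. 147. -13. 230. 265.]
550 80 45 [-14. 135.  13. 289. 341.]
550 80 60 [ -8. 123.  35. 365. 400.]
500 60 20 [-11. 160. -39. 153. 186.]
500 60 30 [-19. 153. -14. 180. 245.]
500 60 45 [-19. 141.  12. 239. 321.]
```

```bash
python3 -c "
from h import *
rel([463,30.5,30],'side',125,-6.7)
rel([463,30.5,4],'side',125,-6.7)"
```

```text
{'ax': 0.6, 'ay': 0.08, 'az': -0.1, 'dx': -0.15, 'dy': -6.81, 'dz': 9.88} rows 2.9
{'ax': 0.6, 'ay': 0.08, 'az': -0.1, 'dx': -0.15, 'dy': -8.32, 'dz': 12.0} rows 3.5
```

Emit:
arm_command:
  increments:
    - {"ax": 0,"ay": 0,"az": 0,"dx": -0.15,"dy": -2.5,"dz": 3.5,"claw": 0}
    - {"ax": 0,"ay": 0,"az": 0,"dx": -0.15,"dy": -4.5,"dz": 6.5,"claw": 0}
    - {"ax": 0,"ay": 0,"az": 0,"dx": -0.15,"dy": -6,"dz": 8.6,"claw": 0}
    - {"ax": 0,"ay": 0,"az": 0,"dx": -0.15,"dy": -7,"dz": 10.1,"claw": 0}
    - {"ax": 0,"ay": 0,"az": 0,"dx": -0.15,"dy": -7.7,"dz": 11.1,"claw": 0}
    - {"ax": 0,"ay": 0,"az": 0,"dx": -0.15,"dy": -8.1,"dz": 11.7,"claw": 0}
    - {"ax": 0,"ay": 0,"az": 0,"dx": -0.15,"dy": -8.3,"dz": 12,"claw": 0}
    - {"ax": 0,"ay": 0,"az": 0,"dx": -0.15,"dy": -8.3,"dz": 12,"claw": 0}
    - {"ax": 0,"ay": 0,"az": 0,"dx": -0.15,"dy": -8.3,"dz": 12,"claw": 0.2}
    - {"ax": 0,"ay": 0,"az": 0,"dx": -0.15,"dy": -8.3,"dz": 12,"claw": 0.4}
    - {"ax": 0,"ay": 0,"az": 0,"dx": -0.15,"dy": -8.3,"dz": 12,"claw": 0.5}
    - {"ax": 0,"ay": 0,"az": 0,"dx": -0.15,"dy": -8.3,"dz": 12,"claw": 0.5}
    - {"ax": 0,"ay": 0,"az": 0,"dx": -0.15,"dy": -8.3,"dz": 12,"claw": 0.5}
    - {"ax": 0,"ay": 0,"az": 0,"dx": -0.15,"dy": -8.3,"dz": 12,"claw": 0.5}
  grip_force: 60

```text
time: 4.12
tcp_pos: [464.1, 31.7, 6.6]
ee_rot: [145.1, 0.0, -96.7]
ft_force: [2.7, -0.5, 9.6]
finger_gap: 54.1
```

```bash
python3 -c "
from h import *
np.set_printoptions(precision=1,suppress=True)
p,r,s=cur();print(p,s['qpos'],s['moment'],90+np.degrees(np.arccos(-r[2,2])))
b=camera('side');cv2.imwrite('pics/side1.png',cv2.resize(b[150:330,180:420,::-1],None,fx=3,fy=3,interpolation=cv2.INTER_CUBIC))
rel([463,30.5,100],'side',125,-6.7)"
```

```text
[464.1  31.7   6.6] [-5.9 30.1 88.8  0.4 96.  90.7] [0.  0.3 0.1] 124.89938826628341
{'ax': -0.1, 'ay': -0.0, 'az': 0.01, 'dx': 0.13, 'dy': 5.42, 'dz': -7.61} rows 2.2
```

View pics/side1.png

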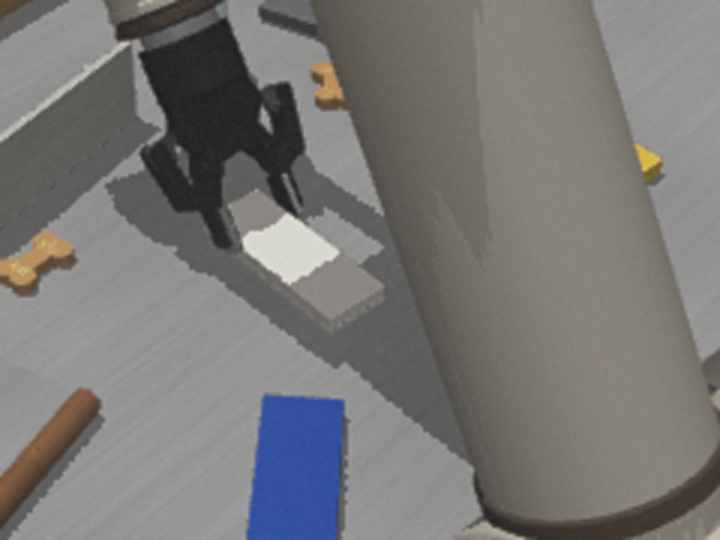

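The fingers (720x540 crop, tips near (225,245) and (297,212)) straddle the white plate near its fence end. Gap reads 54 mm. Next I lift it.

Emit:
arm_command:
  increments:
    - {"ax": 0,"ay": 0,"az": 0,"dx": 0,"dy": 0.8,"dz": -1.2,"claw": 0.7}
    - {"ax": 0,"ay": 0,"az": 0,"dx": 0,"dy": 2,"dz": -2.8,"claw": 0.7}
    - {"ax": 0,"ay": 0,"az": 0,"dx": 0,"dy": 4,"dz": -5.6,"claw": 0.7}
    - {"ax": 0,"ay": 0,"az": 0,"dx": 0,"dy": 6,"dz": -8.4,"claw": 0.7}
    - {"ax": 0,"ay": 0,"az": 0,"dx": 0,"dy": 6,"dz": -8.4,"claw": 0.7}
    - {"ax": 0,"ay": 0,"az": 0,"dx": 0,"dy": 6,"dz": -8.4,"claw": 0.7}
  grip_force: 80

```text
time: 4.67
tcp_pos: [463.3, 31.8, 110.3]
ee_rot: [145.2, 0.0, -96.7]
ft_force: [-0.6, -0.2, -2.4]
finger_gap: 53.2
```

```bash
python3 -c "
from h import *
np.set_printoptions(precision=1,suppress=True)
p,r,s=cur();print(p,s['qpos'],s['moment'],s['ft_force'],s['finger_gap'])
rel(fw(-50,-20,140),'side',55,8.7)"
```

```text
[463.3  31.8 110.3] [ -5.9  23.4  84.9   0.5 106.4  90.8] [-0.  -0.5  0.1] [-0.6 -0.2 -2.4] 53.20233683463722
{'ax': 69.31, 'ay': -0.03, 'az': -16.37, 'dx': -5.15, 'dy': -9.09, 'dz': -9.92} rows 9.9
```

Emit:
arm_command:
  increments:
    - {"ax": 7,"ay": 0,"az": -1.6,"dx": -0.5,"dy": -0.1,"dz": -3,"claw": 0.7}
    - {"ax": 13,"ay": 0,"az": -3.2,"dx": -1,"dy": -0.5,"dz": -5,"claw": 0.7}
    - {"ax": 19,"ay": 0,"az": -4.8,"dx": -1.5,"dy": -1.3,"dz": -6.5,"claw": 0.7}
    - {"ax": 25,"ay": 0,"az": -6.4,"dx": -2,"dy": -2.1,"dz": -7.5,"claw": 0.7}
    - {"ax": 31,"ay": 0,"az": -8,"dx": -2.5,"dy": -3,"dz": -8.5,"claw": 0.7}
    - {"ax": 37,"ay": 0,"az": -9.6,"dx": -3,"dy": -4,"dz": -9,"claw": 0.7}
    - {"ax": 43,"ay": 0,"az": -11,"dx": -3.5,"dy": -5,"dz": -9.5,"claw": 0.7}
    - {"ax": 49,"ay": 0,"az": -12.5,"dx": -4,"dy": -6,"dz": -9.8,"claw": 0.7}
    - {"ax": 55,"ay": 0,"az": -13.7,"dx": -4.4,"dy": -7,"dz": -9.9,"claw": 0.7}
    - {"ax": 61,"ay": 0,"az": -15,"dx": -4.8,"dy": -8,"dz": -9.9,"claw": 0.7}
    - {"ax": 66,"ay": 0,"az": -16,"dx": -5.1,"dy": -8.7,"dz": -9.9,"claw": 0.7}
    - {"ax": 69.3,"ay": 0,"az": -16.4,"dx": -5.15,"dy": -9.1,"dz": -9.9,"claw": 0.7}
    - {"ax": 69.3,"ay": 0,"az": -16.4,"dx": -5.15,"dy": -9.1,"dz": -9.9,"claw": 0.7}
    - {"ax": 69.3,"ay": 0,"az": -16.4,"dx": -5.15,"dy": -9.1,"dz": -9.9,"claw": 0.7}

```text
time: 5.83
tcp_pos: [598.0, 67.7, 136.5]
ee_rot: [-145.4, 0.1, -81.3]
ft_force: [-0.6, 0.5, -1.5]
finger_gap: 53.3
```

```bash
python3 -c "
from h import *
np.set_printoptions(precision=1,suppress=True)
p,r,s=cur();print(tofence(p),s['qpos'],s['moment'],s['ft_force'],s['finger_gap'],np.degrees(np.arcsin(-r[2,2])))
b=camera('side');cv2.imwrite('pics/side2.png',cv2.resize(b[90:290,80:340,::-1],None,fx=3,fy=3,interpolation=cv2.INTER_CUBIC))
rel(fw(-12,-20,114),'side',47,8.7)
rel(fw(-1,-20,104),'side',47,8.7)"
```

```text
[-51.6 -19.7 136.5] [ -5.1  -4.1 113.8  13.1  37.2  68.1] [-0.   0.4 -0. ] [-0.6  0.5 -1.5] 53.347379252650256 55.44908928876312
{'ax': 8.4, 'ay': 0.05, 'az': -0.04, 'dx': 0.01, 'dy': -1.88, 'dz': 4.13} rows 1.2
{'ax': 8.4, 'ay': 0.05, 'az': -0.04, 'dx': 0.01, 'dy': -2.21, 'dz': 5.58} rows 1.4
```

View pics/side2.png

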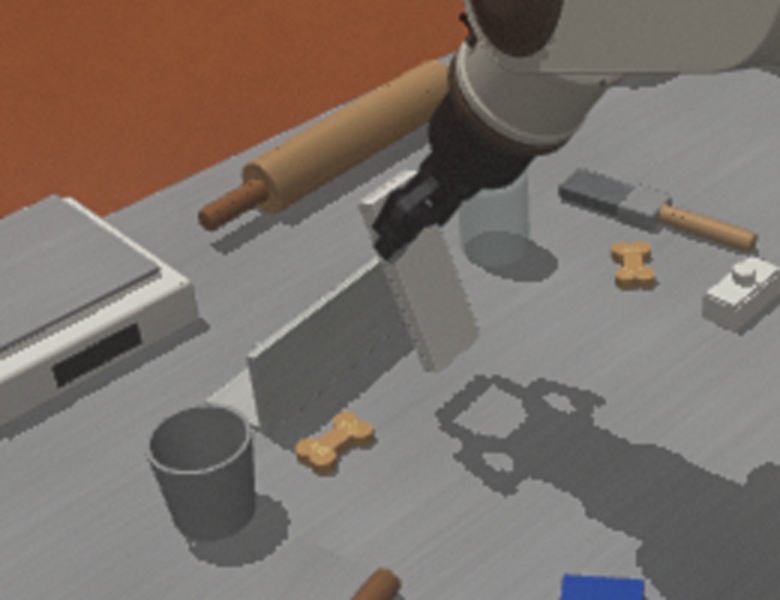

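The plate is held at about 70°: top at (385,200) and foot at (430,365) in the crop. Its moulded side faces the fence and the biscuit at (335,440) is clear. I'll bring it onto the table and against the fence.

Emit:
arm_command:
  increments:
    - {"ax": 4,"ay": 0,"az": 0,"dx": 0,"dy": -0.7,"dz": 1.6,"claw": 0.7}
    - {"ax": 8.4,"ay": 0,"az": 0,"dx": 0,"dy": -1.4,"dz": 3,"claw": 0.7}
    - {"ax": 8.4,"ay": 0,"az": 0,"dx": 0,"dy": -1.8,"dz": 4.1,"claw": 0.7}
    - {"ax": 8.4,"ay": 0,"az": 0,"dx": 0,"dy": -1.8,"dz": 4.5,"claw": 0.7}
    - {"ax": 8.4,"ay": 0,"az": 0,"dx": 0,"dy": -1.9,"dz": 4.8,"claw": 0.7}
    - {"ax": 8.4,"ay": 0,"az": 0,"dx": 0,"dy": -2,"dz": 5.1,"claw": 0.7}
    - {"ax": 8.4,"ay": 0,"az": 0,"dx": 0,"dy": -2,"dz": 5.1,"claw": 0.7}
    - {"ax": 8.4,"ay": 0,"az": 0,"dx": 0,"dy": -2,"dz": 5.1,"claw": 0.7}

```text
time: 6.55
tcp_pos: [644.0, 74.7, 107.5]
ee_rot: [-136.8, 0.0, -81.3]
ft_force: [1.0, 0.5, -2.1]
finger_gap: 53.3
```

```bash
python3 -c "
from h import *
np.set_printoptions(precision=1,suppress=True)
p,r,s=cur();print(tofence(p),s['qpos'],s['moment'],s['ft_force'],s['finger_gap'],np.degrees(np.arcsin(-r[2,2])))
b=camera('side');cv2.imwrite('pics/side3.png',cv2.resize(b[110:230,160:320,::-1],None,fx=5,fy=5,interpolation=cv2.INTER_CUBIC))
rel(fw(0,-20,104),'side',47,8.7)"
```

```text
[ -5.  -19.8 107.5] [ -4.8   1.5 116.3  25.6  21.8  56. ] [-0.1  0.5  0. ] [ 1.   0.5 -2.1] 53.31451308660746 46.84860479305211
{'ax': -0.17, 'ay': 0.05, 'az': -0.0, 'dx': 0.02, 'dy': -0.13, 'dz': 0.61} rows 0.2
```

View pics/side3.png

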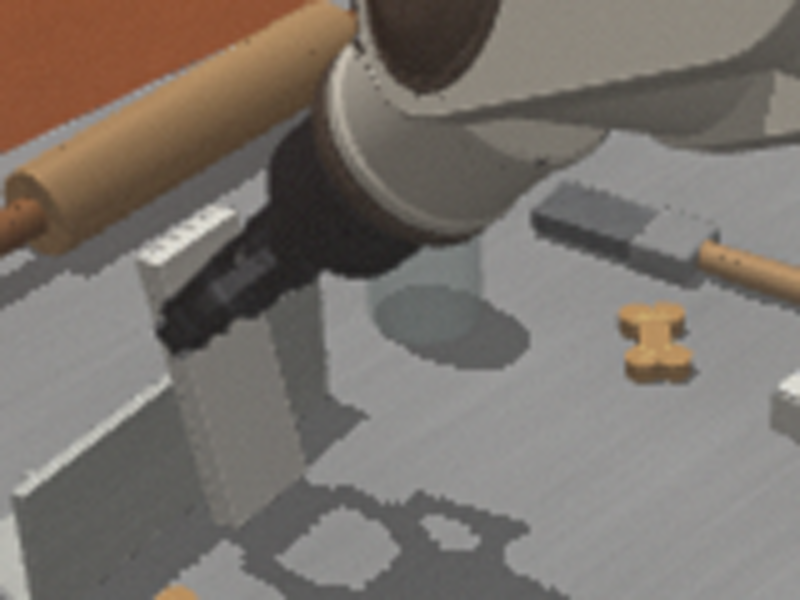

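Emit:
arm_command:
  increments:
    - {"ax": 0,"ay": 0,"az": 0,"dx": 0,"dy": 0.15,"dz": 0.17,"claw": 0.7}
    - {"ax": 0,"ay": 0,"az": 0,"dx": 0,"dy": 0.31,"dz": 0.33,"claw": 0.7}
    - {"ax": 0,"ay": 0,"az": 0,"dx": 0,"dy": 0.2,"dz": 0.43,"claw": 0.7}
    - {"ax": 0,"ay": 0,"az": 0,"dx": 0,"dy": 0.09,"dz": 0.53,"claw": 0.7}
    - {"ax": 0,"ay": 0,"az": 0,"dx": 0,"dy": -0.06,"dz": 0.67,"claw": 0.7}
    - {"ax": 0,"ay": 0,"az": 0,"dx": 0,"dy": -0.06,"dz": 0.67,"claw": 0.7}

```text
time: 7.1
tcp_pos: [649.4, 75.4, 104.1]
ee_rot: [-136.7, 0.0, -81.3]
ft_force: [-11.9, -1.9, 15.2]
finger_gap: 53.5
```

```bash
python3 -c "
from h import *
np.set_printoptions(precision=1,suppress=True)
p,r,s=cur();print(tofence(p),s['qpos'],s['moment'],s['ft_force'],s['finger_gap'],np.degrees(np.arcsin(-r[2,2])))"
```

```text
[  0.4 -19.9 104.1] [ -4.7   2.4 115.9  26.1  21.2  55.6] [0.2 0.5 0.3] [-11.9  -1.9  15.2] 53.53250237641313 46.71353071096295
```

Emit:
arm_command:
  increments:
    - {"ax": 0,"ay": 0,"az": 0,"dx": 0,"dy": 0.02,"dz": -0.07,"claw": 0.6}
    - {"ax": 0,"ay": 0,"az": 0,"dx": 0,"dy": 0.02,"dz": -0.07,"claw": 0.35}
    - {"ax": 0,"ay": 0,"az": 0,"dx": 0,"dy": 0.02,"dz": -0.07,"claw": 0.2}
    - {"ax": 0,"ay": 0,"az": 0,"dx": 0,"dy": 0.02,"dz": -0.07,"claw": 0}
    - {"ax": 0,"ay": 0,"az": 0,"dx": 0,"dy": 0.02,"dz": -0.07,"claw": 0}
    - {"ax": 0,"ay": 0,"az": 0,"dx": 0,"dy": 0.02,"dz": -0.07,"claw": 0}
    - {"ax": 0,"ay": 0,"az": 0,"dx": 0,"dy": 0,"dz": -1,"claw": 0}
    - {"ax": 0,"ay": 0,"az": 0,"dx": 0,"dy": 0,"dz": -3,"claw": 0}
    - {"ax": 0,"ay": 0,"az": 0,"dx": 0,"dy": 0,"dz": -6,"claw": 0}
    - {"ax": 0,"ay": 0,"az": 0,"dx": 0,"dy": 0,"dz": -9,"claw": 0}
    - {"ax": 0,"ay": 0,"az": 0,"dx": 0,"dy": 0,"dz": -12,"claw": 0}
    - {"ax": 0,"ay": 0,"az": 0,"dx": 0,"dy": 0,"dz": -12,"claw": 0}

```text
time: 8.1
tcp_pos: [566.3, 62.6, 195.4]
ee_rot: [-136.5, -0.1, -81.3]
ft_force: [0.1, -1.1, 2.6]
finger_gap: 85.5
```

```bash
python3 -c "
from h import *
np.set_printoptions(precision=1,suppress=True)
p,r,s=cur();print(tofence(p),s['qpos'],s['ft_force'],s['finger_gap'])
b=camera('side');a=camera('top')
cv2.imwrite('pics/both4.png',np.hstack([cv2.resize(b[100:230,130:290,::-1],None,fx=2.5,fy=4,interpolation=2)[:520,:400]*1,cv2.resize(a[80:210,160:260,::-1],None,fx=4,fy=4,interpolation=2)]))
rel(fw(-70,-20,270),'top',102,8.7)"
```

```text
[-83.7 -20.  195.4] [ -7.9 -15.4 119.7  19.9  35.1  61.2] [ 0.1 -1.1  2.6] 85.47199847678984
{'ax': -43.11, 'ay': -43.14, 'az': -82.31, 'dx': -0.01, 'dy': -6.28, 'dz': -4.83} rows 14.3
```

View pics/both4.png

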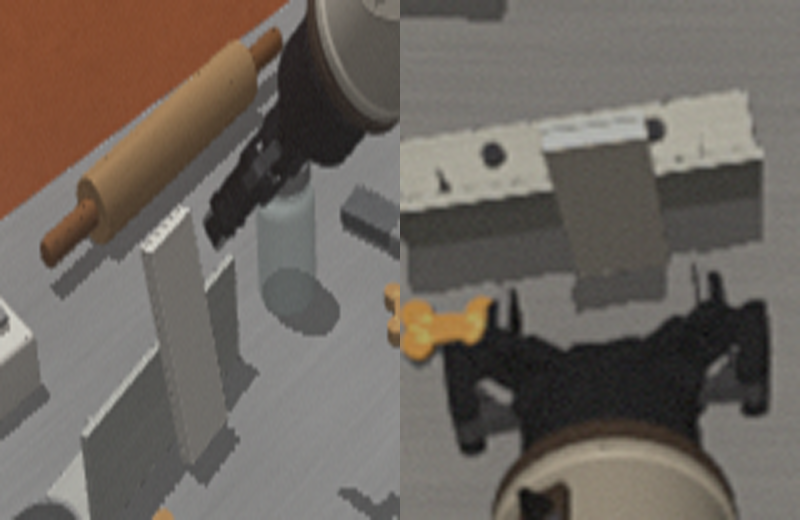

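The plate stands alone, leaning steeply on the fence (left: top (165,230), foot (205,450); right: top edge (550,155)–(650,140)). The gripper is clear of it. Next I'll reorient for a grip on the top edge.

Emit:
arm_command:
  increments:
    - {"ax": 0,"ay": 0,"az": 0,"dx": 0,"dy": -2,"dz": -3.5,"claw": 0}
    - {"ax": 0,"ay": 0,"az": 0,"dx": 0,"dy": -5,"dz": -5,"claw": 0}
    - {"ax": -3,"ay": -3,"az": -6,"dx": 0,"dy": -6.3,"dz": -5,"claw": 0}
    - {"ax": -43.1,"ay": -43.1,"az": -82.3,"dx": 0,"dy": -6.3,"dz": -4.8,"claw": 0}
    - {"ax": -43.1,"ay": -43.1,"az": -82.3,"dx": 0,"dy": -6.3,"dz": -4.8,"claw": 0}
    - {"ax": -43.1,"ay": -43.1,"az": -82.3,"dx": 0,"dy": -6.3,"dz": -4.8,"claw": 0}
    - {"ax": -43.1,"ay": -43.1,"az": -82.3,"dx": 0,"dy": -6.3,"dz": -4.8,"claw": 0}
    - {"ax": -43.1,"ay": -43.1,"az": -82.3,"dx": 0,"dy": -6.3,"dz": -4.8,"claw": 0}
    - {"ax": -43.1,"ay": -43.1,"az": -82.3,"dx": 0,"dy": -6.3,"dz": -4.8,"claw": 0}
    - {"ax": -43.1,"ay": -43.1,"az": -82.3,"dx": 0,"dy": -6.3,"dz": -4.8,"claw": 0}
    - {"ax": -43.1,"ay": -43.1,"az": -82.3,"dx": 0,"dy": -6.3,"dz": -4.8,"claw": 0}
    - {"ax": -43.1,"ay": -43.1,"az": -82.3,"dx": 0,"dy": -6.3,"dz": -4.8,"claw": 0}
    - {"ax": -43.1,"ay": -43.1,"az": -82.3,"dx": 0,"dy": -6.3,"dz": -4.8,"claw": 0}
    - {"ax": -43.1,"ay": -43.1,"az": -82.3,"dx": 0,"dy": -6.3,"dz": -4.8,"claw": 0}
    - {"ax": -43.1,"ay": -43.1,"az": -82.3,"dx": 0,"dy": -6.3,"dz": -4.8,"claw": 0}
    - {"ax": -43.1,"ay": -43.1,"az": -82.3,"dx": 0,"dy": -6.3,"dz": -4.8,"claw": 0}
    - {"ax": -43.1,"ay": -43.1,"az": -82.3,"dx": 0,"dy": -6.3,"dz": -4.8,"claw": 0}
    - {"ax": -43.1,"ay": -43.1,"az": -82.3,"dx": 0,"dy": -6.3,"dz": -4.8,"claw": 0}

```text
time: 9.7
tcp_pos: [581.3, 65.8, 265.7]
ee_rot: [-179.9, 12.4, 8.9]
ft_force: [-0.1, 1.6, -0.7]
finger_gap: 85.5
```

```bash
python3 -c "
from h import *
np.set_printoptions(precision=1,suppress=True)
p,r,s=cur();print(tofence(p),s['qpos'],s['ft_force'],np.degrees(np.arctan2(-r[2,2],r[0,2])))
g=lambda x,y,z:tofence(px2w('top',160+(x-400)/4,80+y/4,z))
print(g(550,155,149),g(652,141,149),g(543,133,146),g(645,117,146),'foot back',g(578,272,3),g(665,265,3))
rel(fw(0,-20,210),'top',102,8.7)
rel(fw(-1.5,-20,112),'top',102,8.7)"
```

```text
[-68.4 -19.1 265.7] [ -0.1  17.8  68.1  -1.9 106.3  -9.3] [-0.1  1.6 -0.7] 102.24511269602098
[ -3.9   2.4 149. ] [ -3.5 -51.5 149. ] [  9.5   4.8 146. ] [ 10.9 -49.4 146. ] foot back [-31.6   6.9   3. ] [-34.4 -46.4   3. ]
{'ax': -0.01, 'ay': 0.38, 'az': 0.21, 'dx': 7.87, 'dy': 0.12, 'dz': 3.97} rows 2.1
{'ax': -0.01, 'ay': 0.38, 'az': 0.21, 'dx': 9.83, 'dy': 0.13, 'dz': 13.58} rows 4.0
```

Emit:
arm_command:
  increments:
    - {"ax": 0,"ay": 0.4,"az": 0.2,"dx": 4,"dy": 0.3,"dz": 1,"claw": 0}
    - {"ax": 0,"ay": 0.4,"az": 0.2,"dx": 7.7,"dy": 0.3,"dz": 4,"claw": 0}
    - {"ax": 0,"ay": 0.4,"az": 0.2,"dx": 8.5,"dy": 0.3,"dz": 7,"claw": 0}
    - {"ax": 0,"ay": 0.4,"az": 0.2,"dx": 9,"dy": 0.3,"dz": 9.5,"claw": 0}
    - {"ax": 0,"ay": 0.4,"az": 0.2,"dx": 9.4,"dy": 0.3,"dz": 11.5,"claw": 0}
    - {"ax": 0,"ay": 0.4,"az": 0.2,"dx": 9.6,"dy": 0.3,"dz": 12.8,"claw": 0}
    - {"ax": 0,"ay": 0.4,"az": 0.2,"dx": 9.6,"dy": 0.3,"dz": 13.6,"claw": 0}
    - {"ax": 0,"ay": 0.4,"az": 0.2,"dx": 9.6,"dy": 0.3,"dz": 13.6,"claw": 0}
    - {"ax": 0,"ay": 0.4,"az": 0.2,"dx": 9.6,"dy": 0.3,"dz": 13.6,"claw": 0.3}
    - {"ax": 0,"ay": 0.4,"az": 0.2,"dx": 9.6,"dy": 0.3,"dz": 13.6,"claw": 0.5}
    - {"ax": 0,"ay": 0.4,"az": 0.2,"dx": 9.6,"dy": 0.3,"dz": 13.6,"claw": 0.7}
    - {"ax": 0,"ay": 0.4,"az": 0.2,"dx": 9.6,"dy": 0.3,"dz": 13.6,"claw": 0.8}
    - {"ax": 0,"ay": 0.4,"az": 0.2,"dx": 9.6,"dy": 0.3,"dz": 13.6,"claw": 0.95}
    - {"ax": 0,"ay": 0.4,"az": 0.2,"dx": 9.6,"dy": 0.3,"dz": 13.6,"claw": 1}
    - {"ax": 0,"ay": 0.4,"az": 0.2,"dx": 9.6,"dy": 0.3,"dz": 13.6,"claw": 1}
  grip_force: 40

```text
time: 10.95
tcp_pos: [645.7, 71.9, 115.5]
ee_rot: [180.0, 11.7, 8.5]
ft_force: [-0.9, -1.0, 4.7]
finger_gap: 15.7
```

```bash
python3 -c "
from h import *
np.set_printoptions(precision=1,suppress=True)
p,r,s=cur();f=tofence(p);al=np.degrees(np.arctan2(-r[2,2],r[0,2]));print(f,s['qpos'],s['ft_force'],s['moment'],s['finger_gap'],al)
# pivot: tip point p, plate mid-plane; pivot edge (back side, once past vertical) -> use mid foot
from kin import ik
for th in (90,100,110,120,130,135):   # plate angle from +x axis
    t=np.radians(th);u=np.array([np.cos(t),np.sin(t)]);n=np.array([-np.sin(t),np.cos(t)])
    piv=np.array([-17.,0]) if th<=90 else np.array([-33.,0])
    sgn=8 if th<=90 else -8
    c=piv+113*u+sgn*n+[0,2]
    print(th,c);rel(fw(c[0],f[1],c[1]),'top',180-th,8.7);print(ik(650+c[0],c[1],180-th))"
```

```text
[ -3.8 -22.8 115.5] [ 0.4 28.6 70.5 -1.6 92.5 -8. ] [-0.9 -1.   4.7] [-0.1  0.3 -0. ] 15.651172650659305 101.5864859535267
90 [-25. 115.]
{'ax': -0.02, 'ay': 11.71, 'az': -0.19, 'dx': -2.06, 'dy': 0.01, 'dz': 0.48} rows 1.6
[ 16.  87.  77. 625. 485.]
100 [-44.7 114.7]
{'ax': -0.0, 'ay': 21.71, 'az': -0.19, 'dx': -3.99, 'dy': 0.01, 'dz': 0.91} rows 3.0
[  8.  98.  65. 541. 479.]
110 [-64.1 110.9]
{'ax': 0.02, 'ay': 31.71, 'az': -0.19, 'dx': -5.81, 'dy': 0.02, 'dz': 1.67} rows 4.4
[ -0. 109.  52. 459. 458.]
120 [-82.6 103.9]
{'ax': 0.03, 'ay': 41.71, 'az': -0.19, 'dx': -7.47, 'dy': 0.03, 'dz': 2.74} rows 5.8
[ -7. 120.  38. 383. 424.]
130 [-99.5  93.7]
{'ax': 0.05, 'ay': 51.71, 'az': -0.19, 'dx': -8.93, 'dy': 0.03, 'dz': 4.08} rows 7.2
[-13. 130.  23. 313. 377.]
135 [-107.2   87.6]
{'ax': 0.06, 'ay': 56.71, 'az': -0.19, 'dx': -9.56, 'dy': 0.03, 'dz': 4.84} rows 7.9
[-15. 135.  15. 281. 349.]
```

The plate is gripped at its top edge (gap 15.7 mm, equal to its thickness). I'll tip it past vertical under control.

Emit:
arm_command:
  increments:
    - {"ax": 0,"ay": 4,"az": 0,"dx": -0.5,"dy": 0,"dz": 0.05,"claw": 1}
    - {"ax": 0,"ay": 8,"az": 0,"dx": -0.95,"dy": 0,"dz": 0.2,"claw": 1}
    - {"ax": 0,"ay": 11.7,"az": 0,"dx": -1.38,"dy": 0,"dz": 0.34,"claw": 1}
    - {"ax": 0,"ay": 16.7,"az": 0,"dx": -2.05,"dy": 0,"dz": 0.47,"claw": 1}
    - {"ax": 0,"ay": 21.7,"az": 0,"dx": -2.7,"dy": 0,"dz": 0.65,"claw": 1}
    - {"ax": 0,"ay": 26.7,"az": 0,"dx": -3.65,"dy": 0,"dz": 1.0,"claw": 1}
    - {"ax": 0,"ay": 31.7,"az": 0,"dx": -4.54,"dy": 0,"dz": 1.41,"claw": 1}
    - {"ax": 0,"ay": 36.7,"az": 0,"dx": -5.4,"dy": 0,"dz": 1.92,"claw": 1}
    - {"ax": 0,"ay": 41.7,"az": 0,"dx": -6.2,"dy": 0,"dz": 2.48,"claw": 1}
    - {"ax": 0,"ay": 46.7,"az": 0,"dx": -6.95,"dy": 0,"dz": 3.12,"claw": 1}
    - {"ax": 0,"ay": 51.7,"az": 0,"dx": -7.66,"dy": 0,"dz": 3.82,"claw": 1}
    - {"ax": 0,"ay": 54.5,"az": 0,"dx": -8.02,"dy": 0,"dz": 4.25,"claw": 1}
    - {"ax": 0,"ay": 54.5,"az": 0,"dx": -8.02,"dy": 0,"dz": 4.25,"claw": 1}
    - {"ax": 0,"ay": 54.5,"az": 0,"dx": -8.02,"dy": 0,"dz": 4.25,"claw": 1}
  grip_force: 60

```text
time: 12.12
tcp_pos: [559.0, 58.7, 89.7]
ee_rot: [-180.0, -42.8, 8.5]
ft_force: [-0.0, -0.1, -1.5]
finger_gap: 14.9
```

```bash
python3 -c "
from h import *
np.set_printoptions(precision=1,suppress=True)
p,r,s=cur();f=tofence(p);al=np.degrees(np.arctan2(-r[2,2],np.hypot(r[0,2],r[1,2])));print(f,s['qpos'],s['ft_force'],s['moment'],s['finger_gap'],al)
b=camera('side');cv2.imwrite('pics/side5.png',cv2.resize(b[110:260,130:330,::-1],None,fx=4,fy=4,interpolation=cv2.INTER_CUBIC))"
```

```text
[-91.5 -22.7  89.7] [ -8.5  -7.8 127.3  31.9  22.1 -42.6] [-0.  -0.1 -1.5] [-0.1  0.5  0. ] 14.891060452813502 47.235753852177915
```

View pics/side5.png

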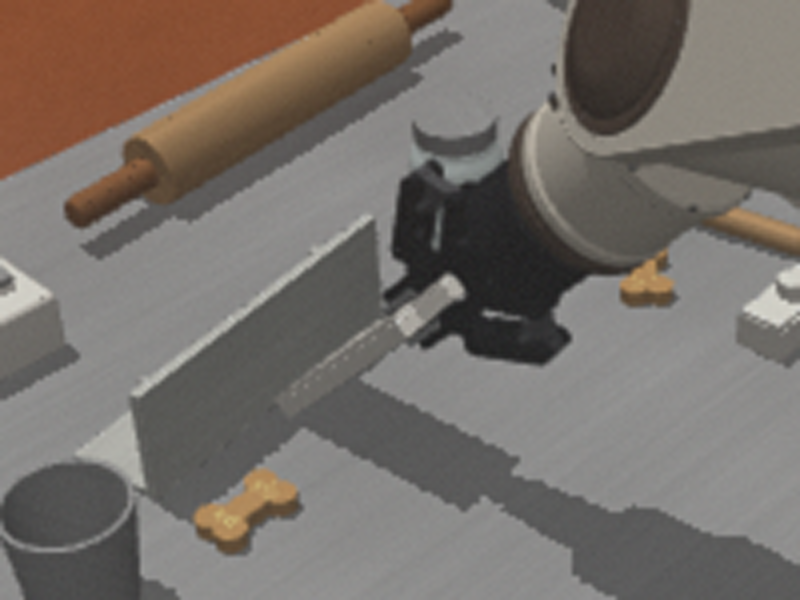

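The plate is held at 47°, plain back down, with its foot at (285,410) just in front of the fence. The biscuit at (245,510) is undisturbed. I'll keep lowering.

```bash
python3 -c "
from h import *
from kin import ik
for th in (137,142,147,150,153):
    t=np.radians(th);u=np.array([np.cos(t),np.sin(t)]);n=np.array([-np.sin(t),np.cos(t)])
    c=np.array([-20,2])+113*u-8*n
    rel(fw(c[0],-22.7,c[1]),'top',180-th,8.5);print(c,ik(640+c[0],c[1],180-th))"
```

```text
{'ax': -0.0, 'ay': 4.24, 'az': -0.0, 'dx': -0.82, 'dy': 0.01, 'dz': -0.04} rows 0.6
[-97.1869814  84.9166443] [-15. 137.  11. 273. 337.]
{'ax': -0.0, 'ay': 9.24, 'az': -0.0, 'dx': -1.8, 'dy': 0.01, 'dz': 0.01} rows 1.3
[-104.11992335   77.87383274] [-16. 142.   2. 245. 305.]
{'ax': -0.0, 'ay': 14.24, 'az': -0.0, 'dx': -2.78, 'dy': 0.01, 'dz': 0.14} rows 2.0
[-110.4126619   70.2535755] [-16. 147.  -8. 220. 272.]
{'ax': -0.0, 'ay': 17.24, 'az': -0.0, 'dx': -3.36, 'dy': 0.01, 'dz': 0.26} rows 2.4
[-113.86087063   65.42820323] [-15. 150. -15. 206. 250.]
{'ax': -0.0, 'ay': 20.24, 'az': -0.0, 'dx': -3.94, 'dy': 0.01, 'dz': 0.41} rows 2.8
[-117.05181324   60.42897866] [-14. 153. -22. 194. 228.]
```

Emit:
arm_command:
  increments:
    - {"ax": 0,"ay": 1.4,"az": 0,"dx": -0.27,"dy": 0,"dz": 0,"claw": 1}
    - {"ax": 0,"ay": 2.8,"az": 0,"dx": -0.54,"dy": 0,"dz": 0,"claw": 1}
    - {"ax": 0,"ay": 4.2,"az": 0,"dx": -0.82,"dy": 0,"dz": 0,"claw": 1}
    - {"ax": 0,"ay": 5.6,"az": 0,"dx": -1.1,"dy": 0,"dz": 0,"claw": 1}
    - {"ax": 0,"ay": 7,"az": 0,"dx": -1.37,"dy": 0,"dz": 0,"claw": 1}
    - {"ax": 0,"ay": 8.2,"az": 0,"dx": -1.6,"dy": 0,"dz": 0,"claw": 1}
    - {"ax": 0,"ay": 9.2,"az": 0,"dx": -1.8,"dy": 0,"dz": 0,"claw": 1}
    - {"ax": 0,"ay": 10.2,"az": 0,"dx": -2,"dy": 0,"dz": 0.04,"claw": 1}
    - {"ax": 0,"ay": 11.2,"az": 0,"dx": -2.2,"dy": 0,"dz": 0.06,"claw": 1}
    - {"ax": 0,"ay": 12.2,"az": 0,"dx": -2.4,"dy": 0,"dz": 0.09,"claw": 1}
    - {"ax": 0,"ay": 13.2,"az": 0,"dx": -2.6,"dy": 0,"dz": 0.12,"claw": 1}
    - {"ax": 0,"ay": 14.2,"az": 0,"dx": -2.78,"dy": 0,"dz": 0.14,"claw": 1}
    - {"ax": 0,"ay": 14.2,"az": 0,"dx": -2.78,"dy": 0,"dz": 0.14,"claw": 1}
    - {"ax": 0,"ay": 14.2,"az": 0,"dx": -2.78,"dy": 0,"dz": 0.14,"claw": 1}

```text
time: 13.33
tcp_pos: [540.7, 56.3, 70.0]
ee_rot: [-179.9, -56.9, 8.5]
ft_force: [0.1, -0.0, -1.0]
finger_gap: 14.6
```

```bash
python3 -c "
from h import *
np.set_printoptions(precision=1,suppress=True)
p,r,s=cur();f=tofence(p);al=np.degrees(np.arctan2(-r[2,2],np.hypot(r[0,2],r[1,2])));print(f,s['qpos'],s['ft_force'],s['moment'],s['finger_gap'],al,s['ee_rot'])"
```

```text
[-110.   -22.3   70. ] [ -12.9   -7.   139.4  111.8   19.3 -125.1] [ 0.1 -0.  -1. ] [-0.1  0.7  0. ] 14.615166916486624 33.058067126169384 [-179.9  -56.9    8.5]
```

Emit:
arm_command:
  increments:
    - {"ax": 0,"ay": 0,"az": 0,"dx": 0,"dy": 0,"dz": 0,"claw": 0.75}
    - {"ax": 0,"ay": 0,"az": 0,"dx": 0,"dy": 0,"dz": 0,"claw": 0.68}
    - {"ax": 0,"ay": 0,"az": 0,"dx": 0,"dy": 0,"dz": 0,"claw": 0.6}
    - {"ax": 0,"ay": 0,"az": 0,"dx": 0,"dy": 0,"dz": 0,"claw": 0.52}
    - {"ax": 0,"ay": 0,"az": 0,"dx": 0,"dy": 0,"dz": 0,"claw": 0.44}
    - {"ax": 0,"ay": 0,"az": 0,"dx": 0,"dy": 0,"dz": 0,"claw": 0.36}
    - {"ax": 0,"ay": 0,"az": 0,"dx": 0,"dy": 0,"dz": 0,"claw": 0.28}
    - {"ax": 0,"ay": 0,"az": 0,"dx": 0,"dy": 0,"dz": 0,"claw": 0.2}
    - {"ax": 0,"ay": 0,"az": 0,"dx": 0,"dy": 0,"dz": 0,"claw": 0.1}
    - {"ax": 0,"ay": 0,"az": 0,"dx": 0,"dy": 0,"dz": 0,"claw": 0}
    - {"ax": 0,"ay": 0,"az": 0,"dx": 0,"dy": 0,"dz": 0,"claw": 0}

```text
time: 14.25
tcp_pos: [540.2, 56.1, 69.9]
ee_rot: [-180.0, -57.0, 8.5]
ft_force: [1.0, -0.8, -1.5]
finger_gap: 85.4
```

```bash
python3 -c "
from h import *
np.set_printoptions(precision=1,suppress=True)
p,r,s=cur();f=tofence(p);print(f,s['qpos'],s['ft_force'],s['moment'],s['finger_gap'])
b=camera('side');cv2.imwrite('pics/side6.png',cv2.resize(b[130:260,160:320,::-1],None,fx=4.5,fy=4.5,interpolation=cv2.INTER_CUBIC))
print(R.from_matrix(r).as_matrix().T@np.array([0,0,-1]),r.T@np.array([-np.cos(np.radians(8.7)),-np.sin(np.radians(8.7)),0]))"
```

```text
[-110.5  -22.5   69.9] [ -13.    -7.   139.5  112.    19.3 -125.3] [ 1.  -0.8 -1.5] [-0.   0.4 -0. ] 85.39877779114205
[-0.8  0.   0.5] [-0.5  0.  -0.8]
```

View pics/side6.png

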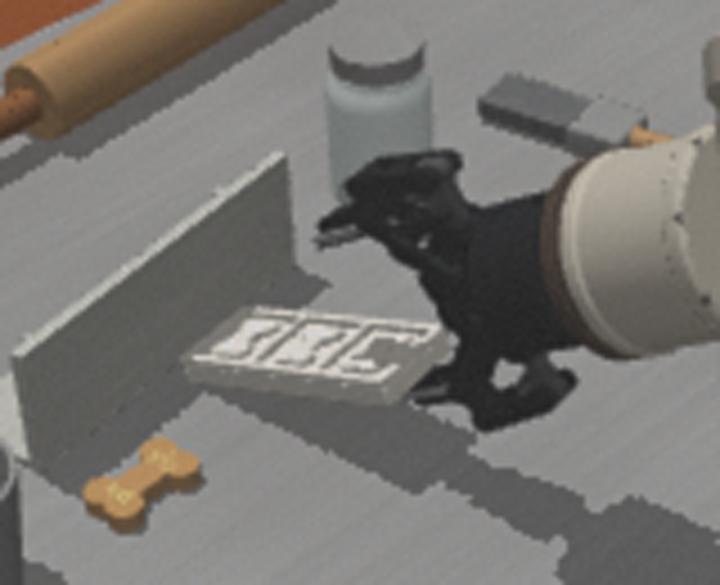

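The plate rests on the lower finger at about 14°, moulds up (bones at (240,335), (310,345), (375,350)). I'll lower it and withdraw the finger.

Emit:
arm_command:
  increments:
    - {"ax": 0,"ay": 0,"az": 0,"dx": -0.3,"dy": 0,"dz": 0.2,"claw": 0}
    - {"ax": 0,"ay": 0,"az": 0,"dx": -0.65,"dy": 0,"dz": 0.4,"claw": 0}
    - {"ax": 0,"ay": 0,"az": 0,"dx": -1,"dy": 0,"dz": 0.65,"claw": 0}
    - {"ax": 0,"ay": 0,"az": 0,"dx": -1,"dy": 0,"dz": 0.65,"claw": 0}
    - {"ax": 0,"ay": 0,"az": 0,"dx": -1.55,"dy": 0,"dz": -0.2,"claw": 0}
    - {"ax": 0,"ay": 0,"az": 0,"dx": -2.1,"dy": 0,"dz": -1,"claw": 0}
    - {"ax": 0,"ay": 0,"az": 0,"dx": -2.6,"dy": 0,"dz": -1.9,"claw": 0}
    - {"ax": 0,"ay": 0,"az": 0,"dx": -3.2,"dy": 0,"dz": -2.7,"claw": 0}
    - {"ax": 0,"ay": 0,"az": 0,"dx": -3.2,"dy": 0,"dz": -2.7,"claw": 0}
    - {"ax": 0,"ay": 0,"az": 0,"dx": -3.2,"dy": 0,"dz": -2.7,"claw": 0}

```text
time: 15.13
tcp_pos: [500.8, 49.9, 58.3]
ee_rot: [180.0, -57.0, 8.5]
ft_force: [0.3, 0.2, 1.0]
finger_gap: 85.3
```

```bash
python3 -c "
from h import *
np.set_printoptions(precision=1,suppress=True)
p,r,s=cur();f=tofence(p);print(f,s['qpos'],s['ft_force'],s['moment'],s['finger_gap'])
b=camera('side');cv2.imwrite('pics/side7.png',cv2.resize(b[130:260,160:320,::-1],None,fx=4.5,fy=4.5,interpolation=cv2.INTER_CUBIC))"
```

```text
[-150.3  -22.6   58.3] [ -16.7  -11.2  144.7  109.9   22.3 -125.7] [0.3 0.2 1. ] [-0.   0.3 -0. ] 85.31360360825498
```

View pics/side7.png

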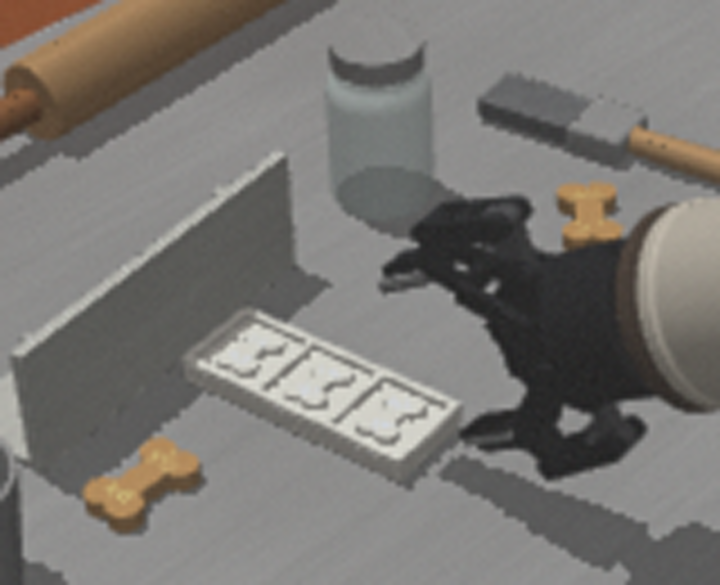

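The plate is flat, moulds up, with the lower finger just beyond its near end at (465,435). I'll back off clear and do a final check.

Emit:
arm_command:
  increments:
    - {"ax": 0,"ay": 0,"az": 0,"dx": -0.4,"dy": 0,"dz": -0.7,"claw": 0}
    - {"ax": 0,"ay": 0,"az": 0,"dx": -0.8,"dy": 0,"dz": -1.3,"claw": 0}
    - {"ax": 0,"ay": 0,"az": 0,"dx": -0.8,"dy": 0,"dz": -1.3,"claw": 0}
    - {"ax": 0,"ay": 0,"az": 0,"dx": 0.5,"dy": 0,"dz": -2.1,"claw": 0}
    - {"ax": 0,"ay": 0,"az": 0,"dx": 2.5,"dy": 0,"dz": -3.4,"claw": 0}
    - {"ax": 0,"ay": 0,"az": 0,"dx": 5,"dy": 0,"dz": -5,"claw": 0}
    - {"ax": 0,"ay": 0,"az": 0,"dx": 7.6,"dy": 0,"dz": -6.7,"claw": 0}
    - {"ax": 0,"ay": 0,"az": 0,"dx": 7.6,"dy": 0,"dz": -6.7,"claw": 0}
    - {"ax": 0,"ay": 0,"az": 0,"dx": 7.6,"dy": 0,"dz": -6.7,"claw": 0}
    - {"ax": 0,"ay": 0,"az": 0,"dx": 7.6,"dy": 0,"dz": -6.7,"claw": 0}

```text
time: 16.02
tcp_pos: [487.3, 47.9, 161.2]
ee_rot: [179.8, -57.2, 8.7]
ft_force: [0.5, 0.1, -0.2]
finger_gap: 85.4
```

```bash
python3 - <<'E'
from h import *
np.set_printoptions(precision=1,suppress=True)
p,r,s=cur();print(tofence(p),s['qpos'],s['ft_force'],s['joint_vel'])
b=camera('side');a=camera('top');cv2.imwrite('pics/fin.png',np.hstack([cv2.resize(b[110:310,130:330,::-1],None,fx=2,fy=3,interpolation=2),cv2.resize(a[80:280,110:310,::-1],None,fx=2,fy=3,interpolation=2)]))
for c in("top","side"):
    for n in("plate","biscuit_a","scraper","cup","jar","brush","cutter"):
        d=boxes_of(n,c)
        for e in d[:2]:print(c,n,np.array(e["xyz"]),tofence(e["xyz"]) if n=="plate" else "")
E
```

```text
[-164.   -22.5  161.2] [-18.4 -30.  140.2  56.7  27.1 -69. ] [ 0.5  0.1 -0.2] [-0.2  2.6  2.8  7.1 -1.2 -8.3]
top plate [571.9  56.9  14.5] [-79.  -26.5  14.5]
top plate [280.2 198.8  16.3] [-345.9  157.9   16.3]
top biscuit_a [573.8 170.8  13.5] 
top biscuit_a [ 561.5 -162.5   10.6] 
top scraper [455.3 308.3  12.8] 
top cup [592.4 289.9  43.6] 
top jar [668.  -97.3 110.8] 
top brush [ 619.5 -237.6   17. ] 
top cutter [ 454.  -183.2   28.8] 
side plate [555.8  68.3   8. ] [-93.2 -12.7   8. ]
side plate [ 317.3 -174.5   16.1] [-365.7 -216.7   16.1]
side biscuit_a [571.9 182.5  13.5] 
side scraper [445.1 312.4   9.3] 
side scraper [663.  -82.   67.2] 
side cup [581.7 280.3  49.8] 
side jar [663.9 -82.7  68.8] 
side cutter [ 442.7 -171.2   17.5]
```

View pics/fin.png

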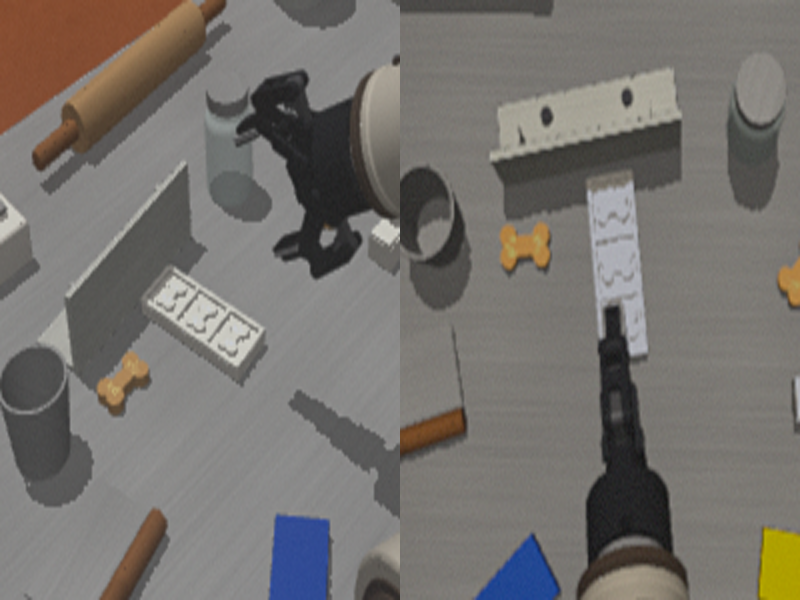

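The plate lies flat, moulds up, square to and just in front of the fence (right view: (590,178) to (645,355)). The other things have not moved, and the robot is clear.

```bash
python3 -c "
from h import *
print(sign_off())"
```

```text
the job is handed in; nothing more can be done
None
```

I handed the job in at about 17 s of the 58 s allowed: the white plate now lies flat just in front of the fence with its bone moulds facing up.

**What I did:**
- **Standing it up:** I gripped the plate by its sides near the fence end, carried it over tilted up and set its foot on the table. I then pushed it against the fence until the wrist felt both table and fence (about 12–15 N). I let go, and it stood alone at about 78°.
- **Tipping it over:** I gripped its top edge, tipped it past vertical and lowered it to 33°. I opened the fingers so it came down to about 14° on the lower finger, lowered it a little more and drew the finger out.

**Last checks:**
- **Plate:** the final pictures show it flat, moulds up and square to the fence, on its centre line within about 25 mm. I put the gap to the fence at about 20 mm from the commanded poses; I did not measure it separately.
- **Robot:** it touches nothing; the wrist force reads about 0.5 N.
- **Other things:** in the top view the detected positions of the other things match the start within about 8 mm. That is largely detector scatter, and the pictures show no shift.
- **Disagreements:** the side-view detector was off by 13–18 mm for the cutter and brought up one false "scraper" at the jar. It did not find the brush in the last picture. The top view and the pictures contradict those readings.

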